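# Refit a burner cap and hold the ignition dial for a spark test

### The arm

A 6-joint arm with a two-finger parallel gripper is mounted at the origin on a cart in front of the work surface, level with it; the furniture and walls round the work are solid. World frame = base frame: x ahead of the robot, y to its left, z up, the work surface at z = 0. Lengths are in m, angles in rad, forces in N, time in s.
With the tool pointing down it reaches from about 0.2 to 0.875 m from the base axis. Payload 3.4 kg.
Tool frame: the origin (TCP) lies between the finger pads; the fingertips stand 25 mm ahead of it and the grasp point (between the pads) lies 6 mm ahead of it (r.nose_length is the z of the fingertips in the tool frame, in m); z points along the fingers, y is the line along which they close (so a half turn about z gives the same grasp; the last joint's range is limited). The gripper opens to 94 mm and grips with 3 to 60 N. Pads are 16 mm wide; open, the fingers measure 119 mm over their backs; the gripper's body (75 mm by 177 mm) begins 78 mm behind the grasp point.
Start: joints at [-1.464, 0.276, 1.505, -0, 1.361, -0.121], TCP at [0.13, -0.56, 0.23] pointing down, gripper open.
Joint ranges: [-2.89, 2.89], [-0.75, 2.08], [0.22, 2.7], [-1.18, 4.32], [0.11, 2.71], [-2.7, 2.7]. Speed limits (rad/s): [2.57, 2.57, 3.14, 3.14, 3.14, 3.14].

### API

Orientations are given as a unit quaternion [w, x, y, z].
In Python, from plant import r, gripper_to, inverse_kinematics, vision, models, telemetry gives the robot as it stands. Calls block until the motion is done:
- r.move_to(position, orientation): joint-space move of the TCP to a pose.
- r.move_l(position, rot=None, vel=0.15, guard=None): straight line of the TCP; rot=None keeps the orientation; vel is the mean speed in m/s. With guard (N) it stops when the force on the tool has changed by that much, and returns True; else False.
- r.movej(angles): joint-space move.
- gripper_to(opening, f_grip=None): finger opening in m; f_grip is the grip in N (None keeps the last); returns when the fingers have stopped.
- r.hold(seconds).
- inverse_kinematics(position, orientation): joint angles nearest the present ones, or None.
- vision.snapshot(name): name is "side" or "top"; returns the picture (384x512x3 uint8, red, green, blue); there is no depth.
- vision.get_calibration(name): a dict with "fx", "fy", "cx", "cy" (pixels), "D" ([k1, k2, p1, p2, k3] as OpenCV has them; the pictures are not rectified), "position" and "orientation" of the camera in the world. Camera axes: x right, y down, z forward; pixel columns grow to the right and rows downward; lengths in m; the calibration is good to about 2 mm. A picture is of the moment at which its call begins. get_calibration takes no time and is no camera call.
A pose or a line that the arm cannot do raises r.PlanningError and nothing moves.
- r.sign_off(): hands the job in; it is judged then, once.
Trained networks look in the newest picture that a camera, given by its name, has taken for a name from the list of things; names that differ only in an ending like _2 or _b are one class to them, and where a whole thing is asked for, a point or a joint stands for the part that bears it (a point fixed in the world has none). Each returns a list of dicts, best first, with "score" (0 to 1); they miss things now and then, are a little off and sometimes report something else, mostly with a low value. They report only what shows in the picture. A call takes as long as a camera call. They do not tell look-alikes from the thing itself.
- models.boxes_of(thing, camera): "at" ([x, y, z] in m, in world coordinates, good to about 4 mm: the middle of the surface that is visible of it).
- models.regions_of(thing, camera): "pixels" (384x512 bool, what is visible of it).
- models.mark_of(thing, camera): "at" ([x, y, z] in m, in world coordinates, good to about 4 mm: a listed point, or the origin of a listed thing).
Readings, each from a call of its own:
- telemetry.current_t(): time.
- telemetry.current_joints(): joint angles.
- telemetry.current_dq(): joint speeds.
- telemetry.current_joint_efforts(): joint torques, N m.
- telemetry.current_ee_pos(): TCP position.
- telemetry.current_tool_rot(): TCP orientation.
- telemetry.current_wrist_force(): force on the tool from outside, world axes, zero at the start.
- telemetry.current_torque(): the same for the moment, N m.
- telemetry.current_opening(): finger opening in m.
- telemetry.current_finger_force(): force on a finger pad.
Only numpy, scipy, OpenCV 4.12 (cv2) and the standard library are available. Lean on these libraries where they do the work, as an engineer would, in place of code of your own. Each camera call takes 0.05 s, during which the arm holds its last target. There are 200 camera calls.

### The job

The gas cooker has been washed and holds no cartridge; test its igniter: set the loose round burner cap (no dropping) on the domed burner head so that it stays centred and level by itself, and let go of it. Only then turn the dial clockwise past two clicks to the third, and finish while still gripping it there, for it springs back when released. Leave the other things where they stand.

Things in the scene. Friction and masses are not known exactly. Their poses are not given: they have to be found in the camera images.
- cooker: Steel one-burner gas cooker, fixed on the black hob at the left. 250 (x) x 280 (y) mm, deck 60 mm above its feet. Origin under its centre at the feet (z 5 mm); -x is its front, to the robot. Burner on the left, free all round but for an 18 mm spark pin 33 mm behind its axis; dial at the front right; 48 mm behind the dial's axis a bay cover begins, 25 mm above the deck.
- burner_top (a point): Highest point of the round aluminium burner head, on its axis, 34 mm above the deck; z up. Head 40 mm in diameter, top a dome (sphere radius 60 mm, flat only over the middle 6 mm). The cap's flat inner roof rests loose on the dome, its skirt with 4 mm play round the head. Set down over 3 mm off centre it leans about 0.08 rad; over 4 mm off the skirt catches on the dome and it sits crooked.
- burner_cap: Loose burner cap, dark steel, 0.11 kg, at the right: slightly domed round disc, 54 mm in diameter, 17 mm high, right way up. Its edge is upright from 0 to 11 mm (grip there, across the diameter). Hollow underneath: 48 mm wide, 9 mm deep, skirt 3 mm thick. Origin at the centre of its underside, z up. Seated, its origin is 9 mm below point burner_top.
- dial (a joint): Dial angle in rad, growing clockwise from above. 0: off, bar pointing to the cooker's front. Clicks at 0.44 and 0.87, the third (ignition) at 1.31, hard stop at 1.36. A spring always drives it back to 0 (0.06 N m near 0, 0.11 N m at the third); climbing to each click takes about 0.04 N m more. It stays at no click when let go.
- dial_grip (a point): On the dial's upright axis, half way up its black bar grip, 18 mm above the deck; turns with the dial. Bar 44 mm long along this x axis (pointer end with a white line: -x), 12 mm thick along y, from 7 to 29 mm above the deck, on a round skirt 47 mm in diameter.
- pan_support: Bystander: four-armed pan support of dark round bar, 168 mm across and 26 mm high, lying flat on the worktop near its front edge at the robot's right. Origin under its centre.
- lemon: Bystander: a yellow lemon, 71 x 53 x 51 mm, on the worktop behind the cap, in front of the coffee machine. Origin under its centre.
- mug: Bystander: a white cup with a handle, 55 mm high and 83 mm over its handle, behind the cap at the right. Origin near the middle of its foot, z up.
- salt_mill: Bystander: a grey and white salt shaker, 44 mm in diameter, 90 mm high, on the hob behind the cooker. Origin under its centre, z up.
- spice_jar: Bystander: a spice jar with a dark lid, 41 mm in diameter, 105 mm high, on the worktop between the cooker and the coffee machine. Origin under its centre, z up.
There are look-alikes about, which are no part of the job. What is meant by the burner_cap is not brown, and is the smaller of those in its own colour.

How it is judged:
On the way, in this order (a step that is already met when the one before it is completed fails the run):
1. the burner cap sits centred and level on the burner head, released, with the dial still off (horizontal distance between burner_cap and burner_top below 0.005 m and z of burner_cap in the frame of burner_top between -0.0115 and -0.0065 m and angle between burner_cap's own z axis and vertical below 0.09 rad and contact force between the fingers and burner_cap below 0.05 N and linear speed of burner_cap below 0.02 m/s and value of joint dial below 0.15 rad), for 0.3 s.
2. the dial is at the third click, held by the gripper (value of joint dial above 1.2 rad and contact force between the fingers and dial above 1 N), for 0.5 s.
At the end, for the whole second after the job is handed in: The cap rests alone on the burner head, within 5 mm of its axis and 2.5 mm of its seated height, leaning under 0.09 rad, not touched by the fingers. The dial stands still at the third click (over 1.2 rad), with the fingers pressing on it with over 1 N (all of step 2 and horizontal distance between burner_cap and burner_top below 0.005 m and z of burner_cap in the frame of burner_top between -0.0115 and -0.0065 m and angle between burner_cap's own z axis and vertical below 0.09 rad and contact force between the fingers and burner_cap below 0.05 N and linear speed of burner_cap below 0.02 m/s and velocity of joint dial between -0.1 and 0.1 rad/s); the arm keeps its last pose, push and grip.
It fails at once if the dial is turned while the cap is not seated on the burner (value of joint dial above 0.3 rad and not (horizontal distance between burner_cap and burner_top below 0.005 m and z of burner_cap in the frame of burner_top between -0.0115 and -0.0065 m and angle between burner_cap's own z axis and vertical below 0.09 rad)).
It fails at once if the cap is dropped (falls free at over 0.45 m/s, that is from more than a centimetre) (linear speed of burner_cap above 0.45 m/s and contact force between the fingers and burner_cap below 0.02 N).
It fails at once if a bystander is pushed away by more than 3 cm or knocked over (distance of any of pan_support, lemon, mug, salt_mill, spice_jar from where it was at the start of the episode above 0.03 m or angle between any of mug, salt_mill, spice_jar's own z axis and vertical above 0.5 rad).
It also fails if it takes over 59 s, if anything falls off the work surface, if the arm or the gripper's body presses on something with over 40 N, if the wrist force passes 120 N, or if a joint passes its speed limit or range.

## Working session

There is one attempt and no reset: what is moved stays moved. The work goes in short steps, each a Python script; the robot and the scene stay as the last script left them, time stands still between calls to the robot, and variables do not carry over. Pictures are saved under pics/ and viewed, at most 10 in all, crops included, and the job is handed in when it is done.

```bash
ls; mkdir -p pics; python3 - <<'E'
from plant import r, vision, models, telemetry
import cv2, numpy as np
for c in ("side","top"):
    im=vision.snapshot(c); cv2.imwrite(f"pics/{c}0.png",cv2.resize(im[:,:,::-1],(800,600),interpolation=cv2.INTER_CUBIC))
    k=vision.get_calibration(c); print(c,k)
    for t in ("burner_cap","burner_top","dial_grip","cooker","pan_support","lemon","mug","salt_mill","spice_jar"):
        print(t,[(np.round(d["at"],3).tolist(),round(d["score"],2)) for d in models.mark_of(t,c)])
print(telemetry.current_t(), r.nose_length)
E
```

```text
pics
side {'fx': 442.4025437118052, 'fy': 442.4025437118052, 'cx': 251.73359090472948, 'cy': 189.97581933106073, 'D': array([0.00999118, 0.        , 0.        , 0.        , 0.        ]), 'position': array([ 0.31262668, -1.02172304,  0.94540993]), 'orientation': array([-0.42973958,  0.89121885, -0.13215225,  0.05990525])}
burner_cap [([0.463, -0.108, -0.005], 0.66), ([0.462, 0.022, -0.001], 0.66), ([0.498, -0.23, -0.004], 0.62)]
burner_top [([0.573, 0.353, 0.099], 0.98), ([0.471, 0.217, 0.082], 0.37)]
dial_grip [([0.474, 0.216, 0.081], 0.71)]
cooker [([0.561, 0.302, 0.005], 0.93)]
pan_support [([0.459, -0.414, -0.0], 0.69)]
lemon [([0.612, -0.172, 0.001], 0.85)]
mug [([0.646, -0.301, -0.001], 0.56)]
salt_mill [([0.744, 0.194, 0.004], 0.52)]
spice_jar [([0.603, 0.052, -0.004], 0.96)]
top {'fx': 389.0977979128079, 'fy': 389.0977979128079, 'cx': 257.9440727244673, 'cy': 192.97428942682717, 'D': array([-0.11074996,  0.        ,  0.        ,  0.        ,  0.        ]), 'position': array([0.46930537, 0.01028858, 1.43920458]), 'orientation': array([ 0.02867391, -0.70509686,  0.70753616, -0.03753408])}
burner_cap [([0.46, 0.028, -0.0], 0.92), ([0.465, -0.107, 0.002], 0.75), ([0.498, -0.225, 0.005], 0.56)]
burner_top [([0.57, 0.352, 0.1], 0.94)]
dial_grip [([0.471, 0.222, 0.083], 0.72)]
cooker [([0.556, 0.305, 0.002], 0.63)]
pan_support [([0.458, -0.415, -0.002], 0.88)]
lemon [([0.61, -0.172, -0.005], 0.76)]
mug [([0.647, -0.302, -0.003], 0.63)]
salt_mill []
spice_jar [([0.604, 0.054, 0.002], 0.47), ([0.566, 0.354, 0.098], 0.18)]
1.0 0.025
```

View pics/side0.png

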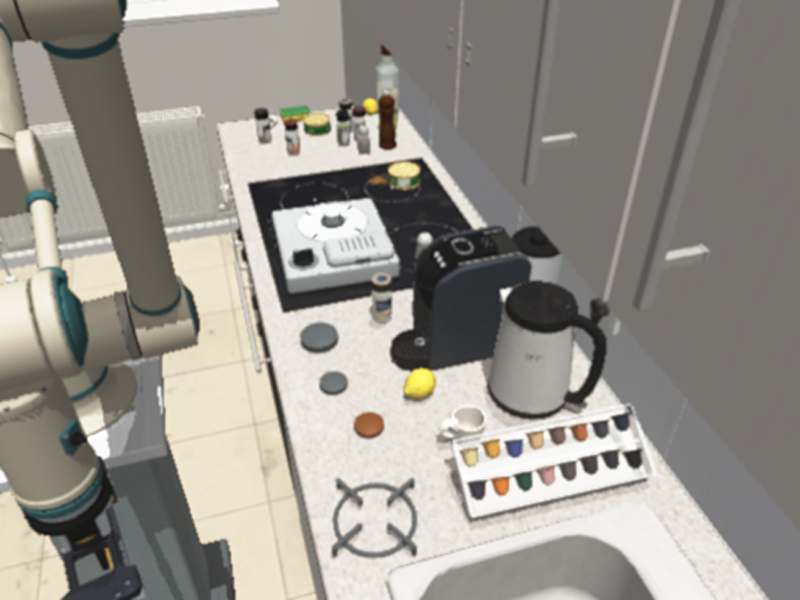

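View pics/top0.png

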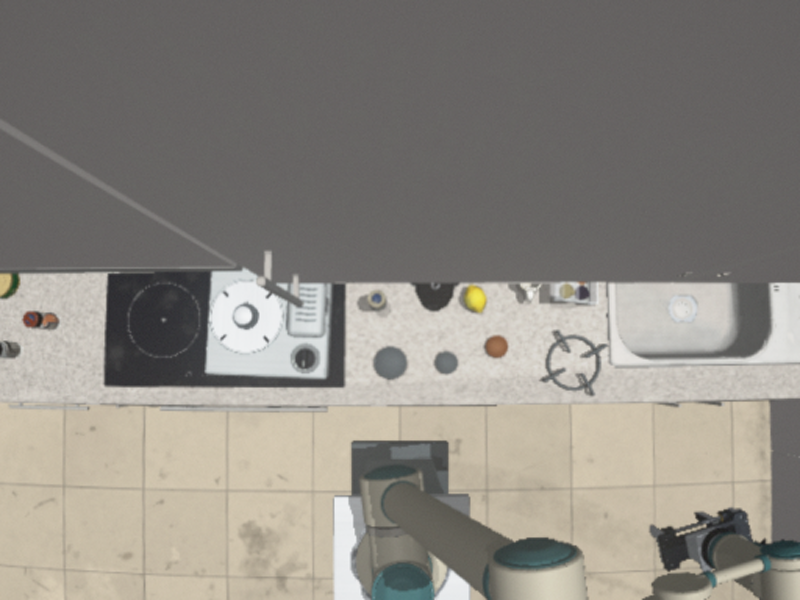

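Candidates in the top view at 800x600 are the large dark disc (390,362), the small dark disc (446,362) and the brown disc (497,346). By the description, the cap is the small dark one at (446,362), near (0.465, -0.107). I'll check it in a crop, along with the burner and dial.

```bash
cat > h.py <<'E'
from plant import r, gripper_to, inverse_kinematics, vision, models, telemetry
import cv2, numpy as np
from scipy.spatial.transform import Rotation as R
def cal(c):
    k=vision.get_calibration(c); K=np.array([[k["fx"],0,k["cx"]],[0,k["fy"],k["cy"]],[0,0,1]])
    q=k["orientation"]; return K,k["D"],k["position"],R.from_quat([q[1],q[2],q[3],q[0]]).as_matrix()
def plane(c,uv,z):
    K,D,p,M=cal(c); n=cv2.undistortPoints(np.array(uv,float).reshape(-1,1,2),K,D)[:,0]
    d=np.c_[n,np.ones(len(n))]@M.T; return p+d*((z-p[2])/d[:,2])[:,None]
def pix(c,P):
    K,D,p,M=cal(c); X=(np.atleast_2d(P)-p)@M
    return cv2.projectPoints(X,np.zeros(3),np.zeros(3),K,D)[0][:,0]
def ortho(c,im,ctr,z,half=.08,n=320):
    """rectified patch of plane z; row down = -x, col right = -y"""
    g=np.linspace(half,-half,n); X,Y=np.meshgrid(ctr[0]+g,ctr[1]+g,indexing="ij")
    m=pix(c,np.c_[X.ravel(),Y.ravel(),np.full(n*n,z)]).astype(np.float32).reshape(n,n,2)
    return cv2.remap(im,m[...,0],m[...,1],cv2.INTER_CUBIC)
def down(yaw):  # tool pointing down; tool y (closing) at yaw+90deg... closing dir = Rz(yaw)*(-y)
    q=(R.from_euler("z",yaw)*R.from_euler("x",np.pi)).as_quat(); return [q[3],q[0],q[1],q[2]]
E
python3 - <<'E'
from h import *
S={}
for c in ("top","side"):
    S[c]=vision.snapshot(c)
    for t in ("burner_cap","burner_top","dial","cooker"):
        for d in models.regions_of(t,c):
            m=d["pixels"]; v,u=np.nonzero(m); uv=(u.mean(),v.mean())
            z={"burner_cap":.011,"dial":.094}.get(t,.065)
            print(c,t,round(d["score"],2),m.sum(),np.round(uv,1),plane(c,[uv],z)[0].round(4))
rows=[]
for c in ("top","side"):
    rows.append(np.hstack([ortho(c,S[c],ct,z,h,260) for ct,z,h in (((.465,-.107),.011,.06),((.571,.353),.099,.06),((.472,.22),.094,.06))]))
cv2.imwrite("pics/crop1.png",np.vstack(rows)[:,:,::-1])
E
```

```text
top burner_cap 0.91 304 [249.  231.5] [0.4622 0.0253 0.011 ]
top burner_cap 0.65 165 [285.  231.3] [ 0.4621 -0.1063  0.011 ]
top burner_cap 0.52 179 [317. 221.] [ 0.4993 -0.2248  0.011 ]
top burner_top 0.57 4723 [170.7 210.4] [0.5373 0.3021 0.065 ]
top dial 0.59 142 [195.  228.9] [0.4718 0.2109 0.094 ]
top dial 0.27 171 [284.9 231.5] [ 0.4621 -0.0993  0.094 ]
top cooker 0.87 4596 [170.6 210.5] [0.537  0.3027 0.065 ]
side burner_cap 0.87 407 [203.6 215.2] [0.4606 0.025  0.011 ]
side burner_cap 0.8 293 [235.5 271.7] [ 0.4968 -0.2297  0.011 ]
side burner_cap 0.47 251 [212.1 244. ] [ 0.4583 -0.1069  0.011 ]
side burner_top 0.59 3658 [212.5 156.1] [0.5465 0.2625 0.065 ]
side cooker 0.69 3685 [212.5 156.1] [0.5464 0.2625 0.065 ]
```

View pics/crop1.png

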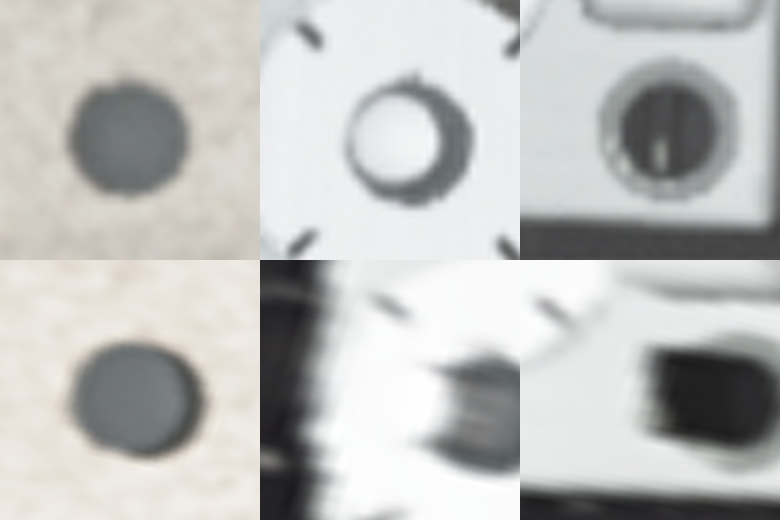

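The small dark disc measures about 54 mm across, centred near (0.461, -0.106), so it is the cap. The head shows as a 40 mm bright disc at about (0.567, 0.351). The dial is near (0.472, 0.216), and its deck edge gives a cooker yaw of about -0.04 rad. Next I check IK choices.

```bash
python3 - <<'E'
from h import *
for n,p in (("cap",(.461,-.106,.028)),("caphi",(.461,-.106,.15)),("burner",(.569,.352,.118)),("burnhi",(.569,.352,.2)),("dial",(.472,.217,.08)),("dialhi",(.472,.217,.18))):
    for y in (-180,-90,0,90,-80):
        q=inverse_kinematics(p,down(np.radians(y))); print(n,y,None if q is None else np.round(q,2))
E
```

```text
cap -180 [-0.37  0.34  2.01  0.    0.8  -1.94]
cap -90 None
cap 0 [-0.37  0.34  2.01 -0.    0.8   1.2 ]
cap 90 [-0.37  0.34  2.01 -0.    0.8  -0.37]
cap -80 [-0.37  0.34  2.01 -0.    0.8   2.59]
caphi -180 [-0.37  0.19  1.84  0.    1.11 -1.94]
caphi -90 None
caphi 0 [-0.37  0.19  1.84 -0.    1.11  1.2 ]
caphi 90 [-0.37  0.19  1.84  0.    1.11 -0.37]
caphi -80 [-0.37  0.19  1.84 -0.    1.11  2.59]
burner -180 [ 0.45  0.49  1.46  0.    1.2  -1.12]
burner -90 [ 0.45  0.49  1.46  0.    1.2  -2.69]
burner 0 [ 0.45  0.49  1.46 -0.    1.2   2.02]
burner 90 [ 0.45  0.49  1.46 -0.    1.2   0.45]
burner -80 None
burnhi -180 [ 0.45  0.43  1.34  0.    1.37 -1.12]
burnhi -90 [ 0.45  0.43  1.34  0.    1.37 -2.69]
burnhi 0 [ 0.45  0.43  1.34 -0.    1.37  2.02]
burnhi 90 [ 0.45  0.43  1.34 -0.    1.37  0.45]
burnhi -80 None
dial -180 [ 0.3   0.33  1.85  0.    0.97 -1.27]
dial -90 None
dial 0 [ 0.3   0.33  1.85 -0.    0.97  1.87]
dial 90 [ 0.3   0.33  1.85 -0.    0.97  0.3 ]
dial -80 None
dialhi -180 [ 0.3   0.23  1.7   0.    1.21 -1.27]
dialhi -90 None
dialhi 0 [ 0.3   0.23  1.7  -0.    1.21  1.87]
dialhi 90 [ 0.3   0.23  1.7  -0.    1.21  0.3 ]
dialhi -80 None
```

```bash
python3 - <<'E'
from h import *
x,y=.461,-.106
gripper_to(.08,5)
r.move_to((x,y,.12),down(np.pi/2))
print(r.move_l((x,y,.0285),vel=.12,guard=8), telemetry.current_ee_pos())
gripper_to(.04,4); print(telemetry.current_opening(),telemetry.current_finger_force(),telemetry.current_wrist_force())
gripper_to(.08)
r.move_l((x,y,.05),vel=.1)
r.move_to((x,y,.05),down(np.pi))
print(r.move_l((x,y,.0285),vel=.1,guard=8))
gripper_to(.04,15); print(telemetry.current_opening(),telemetry.current_finger_force(),telemetry.current_wrist_force())
r.move_l((x,y,.2),vel=.15)
print(telemetry.current_opening(),telemetry.current_wrist_force(),telemetry.current_t())
im=vision.snapshot("side")
u,v=pix("side",[x,y,.17])[0].astype(int)
cv2.imwrite("pics/grip.png",cv2.resize(im[v-50:v+50,u-65:u+65,::-1],None,fx=4,fy=4,interpolation=cv2.INTER_CUBIC))
E
```

```text
False [ 0.46150889 -0.10633534  0.02889957]
0.053652987678931265 4.000105485320091 [-0.40427954  0.1764943   2.29563656]
False
0.05379029673118807 15.000386573374271 [-0.62740267  0.22499314  2.92257296]
0.05385590262573548 [-0.0561944  -0.40612659 -1.39992852] 10.025
```

View pics/grip.png

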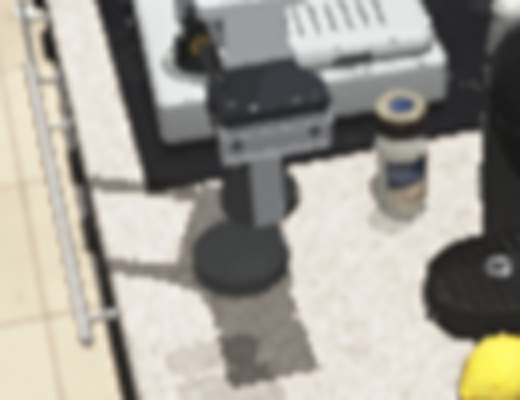

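The cap is held between the pads at crop (240,255), level, with an opening of 53.9 mm. Now I go to the burner and centre it by touch inside the 4 mm play.

```bash
python3 - <<'E'
from h import *
x,y=.5685,.352
r.move_l((x,y,.2),vel=.3)
r.move_l((x,y,.135),vel=.1); r.hold(.2)
f0=telemetry.current_wrist_force()
hit=r.move_l((x,y,.1212),vel=.04,guard=2.5); print(hit,telemetry.current_ee_pos(),telemetry.current_wrist_force()-f0,telemetry.current_t())
if not hit:
    c=[x,y]; z=.1212
    for a in (0,1):
        e=[]
        for s in (1,-1):
            t=list(c); t[a]+=s*.009
            h=r.move_l((*t,z),vel=.015,guard=1.5); p=telemetry.current_ee_pos(); e.append(p[a]); print(a,s,h,p,telemetry.current_wrist_force()-f0)
            r.move_l((*c,z),vel=.03)
        c[a]=float(np.mean(e)); r.move_l((*c,z),vel=.03); print(c, np.ptp(e))
print(telemetry.current_t(),telemetry.current_ee_pos())
E
```

```text
False [0.5682961  0.35191219 0.12069616] [-0.49263295 -0.40072929  0.35767231] 13.2833
0 1 True [0.57229003 0.35176675 0.12042684] [-0.90267306 -1.8179176   0.31675091]
0 -1 True [0.56435141 0.35194852 0.1206238 ] [ 0.16734659 -1.3106643   0.67731471]
[0.5683207181433425, 0.352] 0.007938623986571858
1 1 True [0.56789209 0.35709198 0.12041662] [-0.30552723 -1.9826337  -0.06348717]
1 -1 True [0.56811419 0.34885808 0.12056435] [-0.09125994 -0.23174956  0.95797107]
[0.5683207181433425, 0.3529750312835266] 0.008233902344294497
16.5667 [0.56818259 0.35294071 0.12095369]
```

The contact spans of 7.9 and 8.2 mm match the 8 mm of total play, so the centre is (0.5683, 0.3530). Lower and release.

```bash
python3 - <<'E'
from h import *
x,y=.5683,.3530
h=r.move_l((x,y,.1165),vel=.015,guard=2); print(h,telemetry.current_ee_pos(),telemetry.current_wrist_force())
gripper_to(.062,3); r.hold(.3)
print(telemetry.current_opening(),telemetry.current_ee_pos(),telemetry.current_wrist_force())
gripper_to(.075)
r.move_l((x,y,.2),vel=.1)
r.move_l((.40,.10,.28),vel=.3)
S=[]
for c in ("top","side"):
    im=vision.snapshot(c); S.append(ortho(c,im,(x,y),.101,.07,380))
    print(c,[(np.round(d["at"],4).tolist(),round(d["score"],2)) for d in models.mark_of("burner_cap",c)])
cv2.imwrite("pics/placed.png",np.hstack(S)[:,:,::-1]); print(telemetry.current_t())
E
```

```text
True [0.5685391  0.35305122 0.11846973] [-0.36957066 -0.18784065  3.55561265]
0.062106694743460394 [0.56782538 0.35279718 0.11730639] [-0.28510622 -0.40754295 -0.014728  ]
top [([0.4606, 0.0275, -0.0014], 0.6), ([0.4959, -0.2255, 0.0054], 0.49), ([0.5694, 0.3526, 0.0893], 0.45)]
side [([0.4961, -0.2278, -0.0026], 0.73), ([0.462, 0.0221, -0.0001], 0.7), ([0.5684, 0.3524, 0.0872], 0.46)]
20.3417
```

View pics/placed.png

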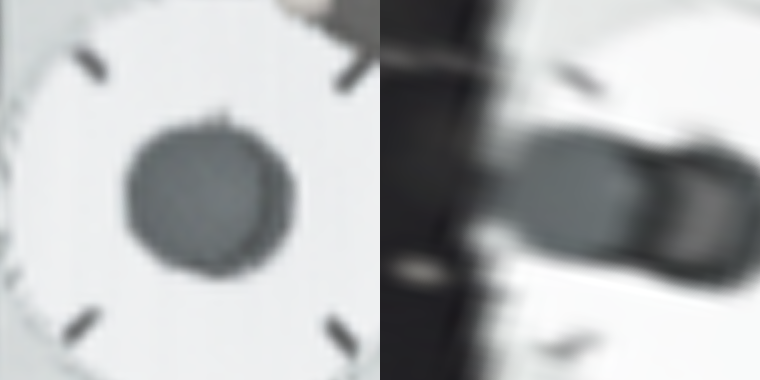

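The cap sits centred on the head (crop left (210,200)). Contact came at TCP z 0.1185, so its origin is about 0.090 as required, and both networks agree. The burner slots confirm a yaw of -0.038. Now the dial, corrected by the known burner offset to (0.4733, 0.2168).

```bash
python3 - <<'E'
from h import *
x,y,yaw=.4733,.2168,-np.pi-.039
T=telemetry
gripper_to(.045,45)
r.move_to((x,y,.16),down(yaw))
print(r.move_l((x,y,.099),vel=.06,guard=5),T.current_ee_pos(),T.current_wrist_force())
f0=T.current_wrist_force()
gripper_to(.005,10); r.hold(.2)
print(T.current_opening(),T.current_finger_force(),T.current_wrist_force()-f0,T.current_torque(),T.current_joints()[5],T.current_t())
S=vision.snapshot("side"); u,v=pix("side",[x,y,.1])[0].astype(int)
cv2.imwrite("pics/dial.png",cv2.resize(S[v-45:v+45,u-60:u+60,::-1],None,fx=5,fy=5,interpolation=cv2.INTER_CUBIC))
E
```

```text
False [0.47362537 0.21692731 0.09933322] [-0.01422512 -0.1203788  -0.39248519]
0.012124086306663234 9.999898821115494 [-0.61721454 -0.90460824  1.0565367 ] [-0.15679689 -0.13226809 -0.0535132 ] -1.2359527362748588 23.725
```

View pics/dial.png

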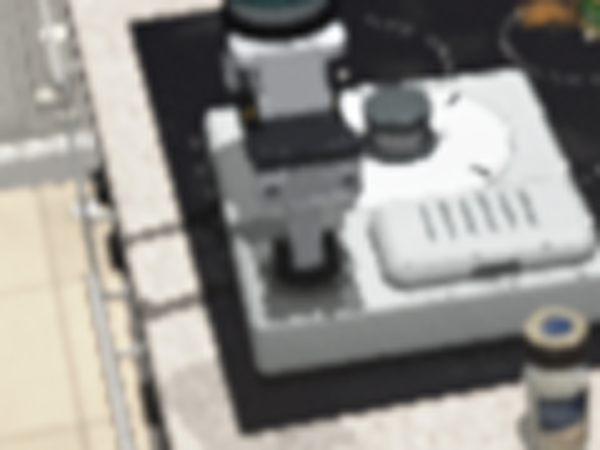

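The fingers hold the bar at crop (305,265): 12.1 mm opening and almost no side force. The cap sits level behind at (397,115). Turning.

```bash
python3 - <<'E'
from h import *
T=telemetry
gripper_to(.005,45)
q0=np.array(T.current_joints()); 
for a in (.3,.6,.9,1.15,1.25,1.34):
    q=q0.copy(); q[5]+=a; r.movej(q); r.hold(.15)
    print(a,T.current_joints()[5]-q0[5],T.current_opening(),T.current_wrist_force().round(2),T.current_torque().round(3))
r.hold(.8)
print(T.current_t(),T.current_finger_force(),T.current_joints()[5]-q0[5],T.current_ee_pos())
S=[]
for c in ("top","side"):
    im=vision.snapshot(c); u,v=pix(c,[.5,.26,.09])[0].astype(int)
    S.append(cv2.resize(im[v-45:v+45,u-45:u+45,::-1],(390,390),interpolation=cv2.INTER_CUBIC))
    print(c,[np.round(d["at"],4).tolist() for d in models.mark_of("burner_cap",c)])
cv2.imwrite("pics/turn.png",np.hstack(S))
E
```

```text
0.3 0.2984138524611327 0.012416335007531063 [ 1.65 -2.74  0.1 ] [-0.447 -0.492  0.621]
0.6 0.5986975864212274 0.013386091124067434 [-0.11 -1.92  2.19] [-0.408 -0.103  0.603]
0.9 0.8976583694405527 0.015377292177517076 [ 2.25 -5.04  3.67] [-0.99  -0.494  0.495]
1.15 1.1453495010791859 0.01568027152296886 [ 1.5  -6.4   2.55] [-1.129 -0.42   0.568]
1.25 1.2456612761729196 0.015427723944705938 [ 1.27 -6.18  3.21] [-1.225 -0.449  0.462]
1.34 1.335786851163883 0.015259104558237608 [ 1.34 -6.38  2.57] [-1.202 -0.408  0.48 ]
27.7167 42.9134311247617 1.339062081691774 [0.47295466 0.21673221 0.09906953]
top [[0.4603, 0.0316, -0.0026], [0.4967, -0.2286, 0.0037], [0.5703, 0.3522, 0.0896]]
side [[0.4958, -0.2277, -0.0009], [0.4595, 0.0248, -0.0006], [0.5673, 0.3523, 0.0876]]
```

View pics/turn.png

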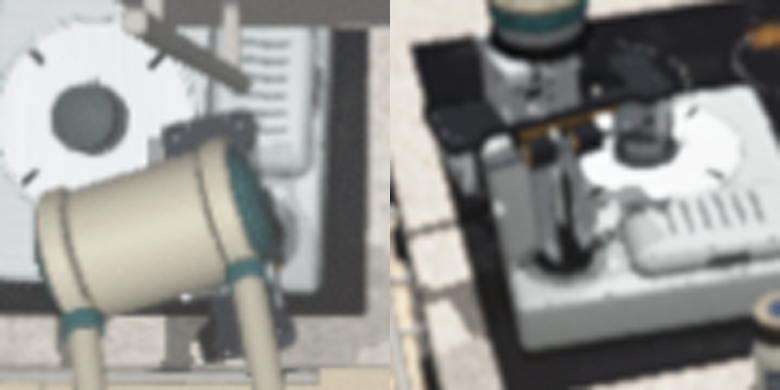

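The opening rose from 12.1 to 15.3 mm, so the bar has skewed about 0.2 rad between the pads and the dial may lag at about 1.1 rad. The cap is still seated. I'll grip harder and turn on in small steps, watching opening and torque for the stop.

```bash
python3 - <<'E'
from h import *
T=telemetry
def show(n): print(n,round(T.current_joints()[5]+1.236,3),round(T.current_opening()*1e3,2),round(T.current_finger_force(),1),T.current_wrist_force().round(2),T.current_torque().round(3))
gripper_to(.005,60); r.hold(.3); show("60N")
q=np.array(T.current_joints()); q[5]=-1.236+1.34
for a in (.06,.12,.18,.22,.26):
    p=q.copy(); p[5]+=a; r.movej(p); r.hold(.2); show(a)
    if T.current_opening()>.0172: break
print(T.current_t())
E
```

```text
60N 1.34 11.65 59.1 [-2.46 -1.07  5.43] [-0.176  0.384  0.323]
0.06 1.4 11.57 59.1 [-1.28 -2.77  3.75] [-0.429  0.192  0.345]
0.12 1.459 12.12 59.9 [-0.88 -2.24  3.77] [-0.39   0.246  0.696]
0.18 1.519 12.87 62.5 [-1.05 -1.93  4.11] [-0.334  0.227  1.001]
0.22 1.559 13.27 65.4 [-1.07  0.01  3.39] [-0.254  0.207  1.225]
0.26 1.599 13.24 69.1 [-0.56 -0.44  3.46] [-0.18   0.224  1.379]
30.6833
```

At 60 N the bar is aligned again (11.65 mm). Past 1.40 the torque climbs steadily, so the dial is on its hard stop, beyond the third click. I'll ease off a little, check the cap and hand in.

```bash
python3 - <<'E'
from h import *
T=telemetry
q=np.array(T.current_joints()); q[5]=-1.236+1.49; r.movej(q); r.hold(1.0)
print(T.current_opening(),T.current_finger_force(),T.current_torque(),T.current_dq().round(4),T.current_t())
for c in ("top","side"):
    vision.snapshot(c); print([np.round(d["at"],4).tolist() for d in models.mark_of("burner_cap",c)])
if T.current_torque()[2]>.3 and T.current_opening()<.0145: print(r.sign_off())
E
```

```text
0.012488332410186823 60.99543057382107 [-0.26770965  0.16181783  0.8514317 ] [ 0.0009 -0.0003 -0.0006  0.0017  0.0013 -0.0003] 31.9333
[[0.4594, 0.0274, -0.0034], [0.5681, 0.3544, 0.0908], [0.4954, -0.2244, 0.0026]]
[[0.46, 0.0238, -0.0003], [0.4986, -0.2295, 0.0028], [0.5703, 0.3535, 0.0865]]
the job is handed in; nothing more can be done
None
```

I handed the job in at about 32 s: the cap sits centred on the burner head and released, and the dial is held past the third click at its hard stop with about 60 N of grip; the dial angle is inferred from torque and finger opening, and I have not seen the verdict.

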